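# Code the last jar and flag the tub as finished

## Task

Take the short pale jar that stands on the bench and press it upright, bottom down, onto the round sprung plate of the coder, between the steel side guides, until the plate is fully down; hold it down for about a second. Then stand the jar in the empty pocket of the yellow foam in the red tub and let go of it, and after that take the spring clip from its stand and clip it well down over the tub's front rim, the long wall nearest the robot, its jaws square to the wall. Leave the other two jars and the tall bottle where they are, and do not bump the magnifier.

Things in the scene. Friction and masses are not known exactly. Their poses are not given: they have to be found in the camera images.
- jar: the jar to be coded: plain off-white closed cylinder, diameter 48, height 88 mm, about 150 g, grey bands at its lid, standing on the bench. Origin at the centre of its underside, z up along it
- jar_b: a finished jar, the same size, standing in a pocket of the tub: leave it. Origin as for jar
- jar_c: another finished jar in a pocket of the tub: leave it. Origin as for jar
- bottle: tall slim amber bottle, diameter 40, height 150 mm, standing on the bench; leave it. Origin at the centre of its underside
- coder: fixed grey box 110 (x) by 100 (y) by 45 mm with a round sprung plate over its middle. Steel side guides at y = +-38 mm (72 mm clear between, 70 mm long in x, tops 125 mm above the bench); open to -x and +x; a black bar at x = 38 to 54 mm rises to 70 mm. Fingers holding a jar fit only in line along the coder's x. Origin at the centre of the underside
- pad_top (a point): centre of the top face of the coder's sprung plate (rubber faced disc, diameter 60 mm): 60 mm above the bench when up, 50 mm when fully down. It starts to move at 4 N and is fully down at 12 N
- coder_pad (a joint): how far the sprung plate is pressed: 0 up, 0.010 m fully down
- tub: red tub, fixed, 140 (x) by 256 (y) by 50 mm high, walls 4 mm, front wall at -x. Its rear holds yellow foam (top 45 mm above the bench) with three pockets 56 mm square at x = 30, y = -78, 0, 78 mm, floors 20 mm above the bench; two hold jars, one is empty. The 58 mm strip behind the front wall is free. Origin at the centre of the underside
- tub_rim (a point): middle of the top edge of the tub's front wall (-x side, long wall nearest the robot), 50 mm above the bench, halfway through the 4 mm thickness; axes as the tub's: the rim runs along y
- liner: thin black rubber disc, diameter 44, 2 mm thick, fixed on the floor of the empty pocket, at its centre. Origin at the centre of its underside, 20 mm above the bench
- stand: clip stand, fixed: dark base 70 (x) by 80 (y) by 20 mm with an upright aluminium plate along y, 4 mm thick, 60 mm long, its top edge 60 mm above the bench. Origin at the centre of its underside
- clip: grey spring clip, 63 tall, 24 mm wide (y), clipped over the top edge of the stand's plate, jaws down. Two like halves hinged along y, 28 mm above the jaw tips; a wall can enter 28 mm. Its two flared handles, 30 to 63 mm above the tips, are pinched together along x. Origin midway between the jaw tips, z up; the frame belongs to the -x half
- clip_grip (a point): where to pinch the clip: between its handles, 48 mm above the jaw tips. The handles are 45 mm apart over their outsides at the top and 28 mm at the bottom; pinched (about 12 N) they come parallel at 27 mm, and the jaws then stand 18 mm apart at the tips
- clip_jaw (a joint): opening of the clip: -0.14 rad jaws shut on nothing, 0 closed on a 4 mm wall, 0.5 fully open
- magnifier: bench magnifier, fixed: white foot of diameter 76 mm, post of diameter 12 mm at its centre, and a round lens of diameter 70 mm held level at 191 to 201 mm above the bench, its centre 70 mm from the post along +x. Origin at the centre of the underside of the foot

How it is judged (in metres and radians):
On the way, in this order (a step that is already met when the one before it is completed fails the run):
1. the held jar, upright and over the plate (within 10 mm), presses the coder's plate fully down (at least 9 of 10 mm), the fingers not touching the coder, for half a second (value of joint coder_pad above 0.009 m and horizontal distance between jar and pad_top below 0.01 m and angle between jar's own z axis and vertical below 0.12 rad and contact force between jar and coder above 4 N and contact force between the fingers and coder below 0.5 N and contact force between the fingers and jar above 1 N), for 0.5 s.
2. the jar stands on the floor of the empty pocket, upright and released (horizontal distance between jar and liner below 0.01 m and z of jar in the frame of liner below 0.006 m and angle between jar's own z axis and vertical below 0.12 rad and contact force between the fingers and jar below 0.2 N), for 0.2 s.
At the end, for the whole second after the job is handed in: The jar stands upright (within 0.12 rad) on the floor of the pocket that was empty; the clip grips the tub's front wall, jaws astride it and at least 8 mm down from the rim, upright within 0.3 rad and square within 0.35 rad, at rest; the coder's plate is up again (horizontal distance between jar and liner below 0.01 m and z of jar in the frame of liner below 0.006 m and angle between jar's own z axis and vertical below 0.12 rad and x of clip in the frame of tub_rim between -0.008 and 0.008 m and y of clip in the frame of tub_rim between -0.115 and 0.115 m and z of clip in the frame of tub_rim below -0.008 m and angle between clip's own z axis and vertical below 0.3 rad and angle between the x axis of clip and the x axis of tub, either way round below 0.35 rad and value of joint clip_jaw above -0.09 rad and contact force between clip and tub above 1 N and linear speed of each of clip, jar below 0.02 m/s and value of joint coder_pad below 0.003 m); the robot touches nothing.
It fails at once if the bottle moved more than 25 mm or tipped (distance of bottle from where it was at the start of the episode above 0.025 m or angle between bottle's own z axis and vertical above 0.4 rad).
It fails at once if a finished jar taken out of its pocket or tipped (distance of any of jar_b, jar_c from where it was at the start of the episode above 0.015 m or angle between any of jar_b, jar_c's own z axis and vertical above 0.3 rad).
It fails at once if the magnifier bumped (more than 3 N) (contact force between magnifier and anything else above 3 N).
It also fails if it takes over 64 s, if anything falls off the work surface, if the arm or the gripper's body presses on something with over 40 N, if the wrist force passes 120 N, or if a joint passes its speed limit or range.

## Robot

A 6-joint arm with a two-finger parallel gripper is mounted at the origin on the work surface. World frame = base frame: x ahead of the robot, y to its left, z up, the work surface at z = 0. Lengths are in m, angles in degrees, forces in N, time in s.
With the tool pointing down it reaches from about 0.3 to 0.75 m from the base axis. Payload 8.5 kg.
Tool frame: the origin (TCP) lies midway between the tips of the shut fingers; the grasp point (between the pads) lies 19 mm behind it; z points along the fingers, y is the line along which they close (so a half turn about z gives the same grasp; the last joint's range is limited). The gripper opens to 85 mm and grips with 20 to 120 N. Pads are 22 mm wide; open, the fingers measure 114 mm over their backs; the gripper's body (76 mm by 85 mm) begins 54 mm behind the grasp point. The pads swing forward as they close: fully open they stand 13 mm farther back than shut.
Start: joints at [54.299, 21.807, 74.336, -0, 83.858, -12.336], TCP at [0.218, 0.505, 0.231] pointing down, gripper open.
Joint ranges: [-178.18, 178.18], [-50.72, 133.34], [12.68, 142.11], [-81.47, 261.47], [9.98, 163.14], [-165.26, 165.26]. Speed limits (degrees/s): [136.94, 136.94, 180, 180, 180, 180].

## Interface

Orientations are given as a 3x3 rotation matrix whose columns are the frame's x, y, z axes.
In Python, from rig import env gives the robot as it stands. The module is installed in compiled form; this text tells all that it offers.
- The arm moves only by the tool jog_arm, never from a script. Its argument "targets" is a list of rows, each a list of 6 numbers: the shift along the tool's x, y, z in cm, then the turn, a rotation vector about the tool's x, y, z in degrees. A call has 1 to 8 rows; each row is the pose to reach, as a shift and turn from the pose commanded when the call began, along the tool's axes at that moment; what a row does not reach only later rows make up. A row lasts 1/12 s, in which the tool goes at most 41.7 mm and 7.16 degrees, less where a joint would pass 70% of its speed; a pose out of reach is approached as far as the arm can. A call with a gripper value outside its range is refused whole. "hand" is the opening, from 0 (shut) to 1 (fully open), set as the call begins (left out, the last holds). The fingers move at their own pace and stop on an object; "newtons" is the grip in N (left out, the last holds). Time passes only in rows, so rows that repeat a pose let the fingers close. It gives the time, the measured TCP pose, the force, the opening and the grip force at its end, in the units of the state.
- env.observe(): the state, without advancing time (a new reading comes with each control period).
- env.get_image(name): name is "scene" or "top" or "wrist"; returns a dict with "frame" (384x512x3 uint8, red, green, blue), "depth" (384x512 float32, m along the optical axis (not along the pixel's ray), 0 where there is no reading), "fovy" (degrees; the focal length in pixels is half the picture's height over the tangent of half this angle, whatever the lens; pixels are square), "cx", "cy" (the principal point, pixels), "k1" (the pictures are not rectified: a ray, as slopes to the right and down, at radius r is drawn at 1 + k1 r^2 times it, then the intrinsics apply), "cam_to_world" (4x4, takes a point from camera to world coordinates). Camera axes: x right, y down, z forward; pixel columns grow to the right and rows downward; lengths in m; the calibration is good to about 2 mm. A picture is of the moment at which its call begins.
- env.close_job(): hands the job in; it is judged then, once.
Trained networks look in the newest picture that a camera, given by its name, has taken for a name from the list of things; names that differ only in an ending like _2 or _b are one class to them, and where a whole thing is asked for, a point or a joint stands for the part that bears it (a point fixed in the world has none). Each returns a list of dicts, best first, with "score" (0 to 1); they miss things now and then, are a little off and sometimes report something else, mostly with a low value. They report only what shows in the picture. A call takes as long as a camera call.
- env.regions_of(camera, target): "pixels" (384x512 bool, what is visible of it) and "point" ([row, column] in pixels, amid what is visible of it).
The state is a dict: "time_s": time; "q": joint angles; "qvel": joint speeds; "joint_efforts": joint torques, N m; "position": TCP position; "tool_rot": TCP orientation; "ft_force": force on the tool from outside, world axes, zero at the start; "wrist_torque": the same for the moment, N m; "grip_width": finger opening in m; "gripper_force": force on a finger pad.
Only numpy, scipy, OpenCV 4.12 (cv2) and the standard library are available. Lean on these libraries where they do the work, as an engineer would, in place of code of your own. Each camera call takes 0.05 s, during which the arm holds its last target. There are 200 camera calls.

## Working session

There is one attempt and no reset: what is moved stays moved. The work goes in short steps, Python scripts to look and compute and a tool call to move; the robot and the scene stay as the last step left them, time stands still between calls to the robot, and variables do not carry over. Pictures are saved under pics/ and viewed, at most 10 in all, crops included, and the job is handed in when it is done.

Besides the shell and the picture viewer there is one more tool, called as name([rows], argument=value, ...), one row to a line, values as JSON. jog_arm: Moves the arm, as the interface text tells. Its arguments: {"type":"object","properties":{"targets":{"type":"array","items":{"type":"array","items":{"type":"number"}}},"hand":{"type":"number"},"newtons":{"type":"number"}},"required":["targets"]}

```bash
mkdir -p pics; cat > h.py <<'E'
from rig import env
import numpy as np, cv2
def cloud(im):
    h,w=im["depth"].shape; f=h/2/np.tan(np.radians(im["fovy"])/2)
    K=np.array([[f,0,im["cx"]],[0,f,im["cy"]],[0,0,1]])
    v,u=np.mgrid[:h,:w].astype(float)
    p=cv2.undistortPoints(np.stack([u.ravel(),v.ravel()],1)[:,None],K,np.array([im["k1"],0,0,0,0.]))[:,0].reshape(h,w,2)
    d=im["depth"]; P=np.dstack([p[...,0]*d,p[...,1]*d,d]); T=im["cam_to_world"]
    return P@T[:3,:3].T+T[:3,3]
def save(im,n): cv2.imwrite(f"pics/{n}.png",im["frame"][...,::-1])
def look(cam,names,n=None,mins=0.3):
    im=env.get_image(cam); W=cloud(im)
    if n: save(im,n)
    out={}
    for t in names:
        for r in env.regions_of(cam,t):
            if r["score"]<mins: continue
            m=r["pixels"]&(im["depth"]>0); P=W[m]
            if len(P)<10: continue
            zt=np.percentile(P[:,2],97); Q=P[P[:,2]>zt-.006]
            print(cam,t,round(r["score"],2),np.round(r["point"]),len(P),"ztop %.3f"%zt,"topmid",np.round((Q.min(0)+Q.max(0))[:2]/2,4),"mean",np.round(Q.mean(0),4),"bb",np.round(P.min(0),3),np.round(P.max(0),3))
            out.setdefault(t,[]).append(P)
    return im,W,out
E
python3 - <<'E'
from h import *
N=["jar","bottle","coder","tub","liner","stand","clip","magnifier","pad_top"]
for c in("top","scene"): look(c,N,c+"0")
o=env.observe();print(o["time_s"],o["tool_rot"],o["position"])
E
```

```text
top jar 0.98 [187. 114.] 602 ztop 0.109 topmid [0.5343 0.3748] mean [0.5335 0.3749 0.1064] bb [0.509 0.351 0.016] [0.557 0.398 0.11 ]
top jar 0.66 [185. 148.] 550 ztop 0.109 topmid [0.5245 0.2993] mean [0.5241 0.2996 0.1065] bb [0.5   0.276 0.014] [0.547 0.33  0.11 ]
top jar 0.58 [218. 311.] 439 ztop 0.089 topmid [ 0.4531 -0.0794] mean [ 0.4528 -0.0793  0.0866] bb [ 0.429 -0.102 -0.002] [ 0.477 -0.055  0.09 ]
top bottle 0.81 [229. 408.] 592 ztop 0.150 topmid [ 0.4197 -0.2971] mean [ 0.42   -0.2963  0.1485] bb [ 0.397 -0.363 -0.004] [ 0.441 -0.275  0.152]
top bottle 0.64 [156. 414.] 2782 ztop 0.123 topmid [ 0.5887 -0.3288] mean [ 0.5885 -0.3269  0.1223] bb [ 0.52  -0.416 -0.003] [ 0.66  -0.262  0.128]
top coder 0.77 [155. 413.] 2798 ztop 0.123 topmid [ 0.5887 -0.3274] mean [ 0.5891 -0.327   0.1223] bb [ 0.521 -0.434 -0.003] [ 0.672 -0.262  0.128]
top tub 0.91 [208. 158.] 5089 ztop 0.049 topmid [0.4942 0.304 ] mean [0.5054 0.2917 0.0468] bb [ 0.409  0.169 -0.007] [0.583 0.459 0.108]
top liner 0.49 [195. 185.] 263 ztop 0.023 topmid [0.5171 0.2228] mean [0.5168 0.2236 0.0202] bb [0.494 0
[... 1994 characters left out ...]
0.2003] bb [ 0.169 -0.221 -0.003] [0.529 0.092 0.203]
scene magnifier 0.39 [164. 140.] 118 ztop 0.061 topmid [ 0.5929 -0.3276] mean [ 0.5952 -0.3315  0.0599] bb [ 0.57  -0.373  0.051] [ 0.616 -0.299  0.062]
scene pad_top 0.47 [164. 140.] 124 ztop 0.064 topmid [ 0.5977 -0.3183] mean [ 0.596  -0.3304  0.0603] bb [ 0.562 -0.383  0.044] [ 0.625 -0.281  0.079]
scene pad_top 0.4 [178. 242.] 629 ztop 0.089 topmid [ 0.4542 -0.0771] mean [ 0.4575 -0.0749  0.0874] bb [ 0.335 -0.142 -0.004] [ 0.479 -0.052  0.091]
1.0 [[-9.18006204e-01  3.96566023e-01 -3.37734237e-06]
 [ 3.96566022e-01  9.18006203e-01  4.21019083e-05]
 [ 1.97966076e-05  3.73104738e-05 -9.99999999e-01]] [0.21810776 0.50489017 0.23134451]
```

View pics/top0.png

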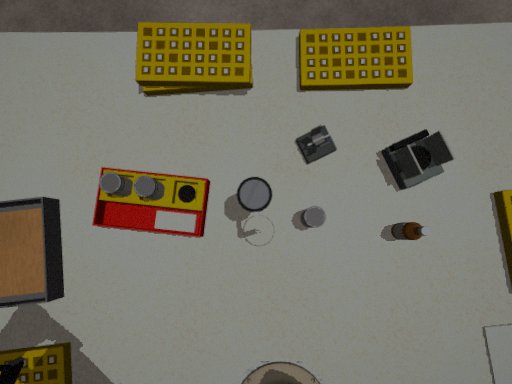

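View pics/scene0.png

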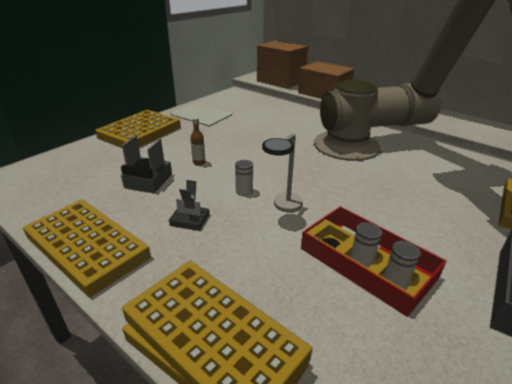

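```bash
python3 - <<'E'
from h import *
# orientations via min-area rects of height slices (top cam)
im=env.get_image("top");W=cloud(im);ok=im["depth"]>0
def sl(n,x0,x1,y0,y1,z0,z1):
    m=ok&(W[...,0]>x0)&(W[...,0]<x1)&(W[...,1]>y0)&(W[...,1]<y1)&(W[...,2]>z0)&(W[...,2]<z1)
    P=W[m]
    r=cv2.minAreaRect((P[:,:2]*1000).astype(np.float32)); print(n,len(P),np.round(P.mean(0),4),[np.round(a,1) for a in r])
    return P
g=sl("guides",.5,.7,-.45,-.25,.119,.13)
sl("guideL",.5,.7,-.33,-.25,.119,.13); sl("guideR",.5,.7,-.45,-.33,.119,.13)
sl("coderbar",.55,.7,-.45,-.25,.064,.075)
sl("pad",.5,.68,-.40,-.25,.055,.063)
sl("coderbox",.5,.7,-.45,-.25,.040,.128)
sl("tubtop",.38,.62,.13,.48,.040,.054)
sl("standbase",.57,.7,-.17,-.03,.015,.025)
sl("standplate",.57,.7,-.17,-.03,.05,.064)
sl("clip",.57,.7,-.17,-.03,.09,.11)
sl("clip2",.57,.7,-.17,-.03,.066,.11)
# yellow foam by colour
hsv=cv2.cvtColor(im["frame"],cv2.COLOR_RGB2HSV)
m=ok&(abs(hsv[...,0].astype(int)-27)<8)&(hsv[...,1]>110)&(W[...,2]>.04)&(W[...,2]<.05)&(W[...,1]>.1)
P=W[m];print("foam",len(P),cv2.minAreaRect((P[:,:2]*1000).astype(np.float32)))
E
```

```text
guides 213 [ 0.5899 -0.3287  0.1228] [array([ 590.7, -328.9]), array([71.4, 82.8]), np.float64(24.7)]
guideL 106 [ 0.5761 -0.2935  0.1227] [array([ 574.9, -294.6]), array([71.4,  7.9]), np.float64(22.8)]
guideR 107 [ 0.6036 -0.3635  0.1229] [array([ 605.1, -362.7]), array([69.2,  8.1]), np.float64(25.9)]
coderbar 388 [ 0.6197 -0.3168  0.0687] [array([ 601.2, -320.5]), array([86.8, 88.7]), np.float64(18.6)]
pad 430 [ 0.5932 -0.3336  0.0586] [array([ 595.9, -319.9]), array([88.6, 87.7]), np.float64(23.2)]
coderbox 2479 [ 0.5896 -0.3276  0.0713] [array([ 589.2, -328.1]), array([110.8, 101.3]), np.float64(23.8)]
tubtop 1961 [0.5103 0.293  0.0449] [array([494.8, 304.7]), array([257.7, 139.7]), np.float64(83.2)]
standbase 612 [ 0.6305 -0.0972  0.0183] [array([636.7, -99.2]), array([70.1, 81.3]), np.float64(24.2)]
standplate 30 [ 0.6369 -0.1005  0.0573] [array([635.8, -99. ]), array([ 7.8, 60.9]), np.float64(22.8)]
clip 65 [ 0.6391 -0.0928  0.0988] [array([635. , -95.6]), array([44.9, 25.9]), np.float64(25.6)]
clip2 236 [ 0.6373 -0.0938  0.0808] [array([635. , -95.5]), array([44.9, 30.1]), np.float64(26.8)]
foam 1400 ((642.3724365234375, 269.96881103515625), (253.7491912841797, 351.105712890625), 75.1855239868164)
```

The top picture shows the tub at about (208,158) as row, column, with its empty pocket on the right at (193,187). The jar is at (217,313), the bottle at (231,408), the coder at (155,415), the clip stand at (146,316) and the magnifier at (193–230,255). The scene picture agrees, and the network's false hits are easy to spot. Next I'll go above the jar.

```bash
cat >> h.py <<'E'
from scipy.spatial.transform import Rotation as Ro
def go(*tg):
    """tg: (x,y,z,yaw of tool y in deg) -> rows in tool axes (cm, deg)"""
    o=env.observe(); p,R=np.array(o["position"]),np.array(o["tool_rot"])
    print("t %.2f"%o["time_s"],"p",np.round(p,4),"yaw %.2f"%np.degrees(np.arctan2(R[1,1],R[0,1])),"tilt",np.round(R[:2,2],4),"w %.4f"%o["grip_width"],"F",np.round(o["ft_force"],1),"q",np.round(o["q"],0))
    for x,y,z,a in tg:
        c,s=np.cos(np.radians(a)),np.sin(np.radians(a))
        Rt=np.array([[s,c,0],[-c,s,0],[0,0,-1.]])
        print(np.round(R.T@(np.array([x,y,z])-p)*100,2),np.round(Ro.from_matrix(R.T@Rt).as_rotvec(degrees=True),2))
E
python3 -c "
from h import *
go((.30,.35,.30,50),(.453,-.079,.30,24))"
```

```text
t 1.05 p [0.2181 0.5049 0.2313] yaw 66.64 tilt [-0. -0.] w 0.0852 F [-0.4 -0.4 -0.3] q [ 54.  22.  74.  -0.  84. -12.]Traceback (most recent call last):
  File "<string>", line 3, in <module>
    go((.30,.35,.30,50),(.453,-.079,.30,24))
    ~~^^^^^^^^^^^^^^^^^^^^^^^^^^^^^^^^^^^^^^
  File "h.py", line 32, in go
    print(np.round(R.T@(np.array([x,y,z])-p)*100,2),np.round(Ro.from_matrix(R.T@Rt).as_rotvec(degrees=True),2))
                                                             ~~~~~~~~~~~~~~^^^^^^^^
  File "scipy/spatial/transform/_rotation.pyx", line 1143, in scipy.spatial.transform._rotation.Rotation.from_matrix
ValueError: Non-positive determinant (left-handed or null coordinate frame) in rotation matrix 0: [[-9.58146028e-01 -2.86279913e-01  5.29729992e-06]
 [-2.86279912e-01  9.58146027e-01  4.35492296e-05]
 [ 1.75428565e-05 -4.02100108e-05  9.99999999e-01]].
```

```bash
sed -i 's/\[s,c,0\],\[-c,s,0\]/[-s,c,0],[c,s,0]/' h.py
python3 -c "
from h import *
go((.30,.35,.30,50),(.453,-.079,.30,24))"
```

```text
t 1.05 p [0.2181 0.5049 0.2313] yaw 66.64 tilt [-0. -0.] w 0.0852 F [-0.4 -0.4 -0.3] q [ 54.  22.  74.  -0.  84. -12.]
[-13.66 -10.97  -6.87] [-0.    0.   16.64]
[-44.72 -44.28  -6.87] [-0.    0.   42.64]
```

jog_arm([
  [-2.5,-2,-3,0,0,4],
  [-5,-4,-6,0,0,8],
  [-8,-7,-6.9,0,0,12],
  [-11,-10,-6.9,0,0,16],
  [-14,-13,-6.9,0,0,20],
  [-17,-16,-6.9,0,0,24],
  [-20,-19,-6.9,0,0,28],
  [-22.5,-21.5,-6.9,0,0,32],
], hand=1, newtons=40)

```text
time_s: 1.72
position: [0.3387, 0.2184, 0.3005]
tool_rot: [[-0.566, 0.824, 0.001], [0.824, 0.566, 0.0], [-0.0, 0.001, -1.0]]
ft_force: [1.9, 0.1, 0.1]
grip_width: 0.0856
gripper_force: 0.0
```

```bash
python3 -c "
from h import *
go((.453,-.079,.30,24))"
```

```text
t 1.72 p [0.3387 0.2184 0.3005] yaw 34.46 tilt [0.0007 0.0002] w 0.0856 F [1.9 0.1 0.1] q [ 16.   4.  87.  -0.  89. -19.]
[-30.99  -7.4    0.06] [4.000e-02 1.000e-02 1.046e+01]
```

jog_arm([
  [-4,-1,0,0,0,2],
  [-8,-2,0,0,0,4],
  [-12,-3,0,0,0,6],
  [-16,-4,0,0,0,8],
  [-20,-5,0,0,0,10],
  [-24,-6,0,0,0,10.5],
  [-28,-7,0,0,0,10.5],
  [-31,-7.4,0,0,0,10.5],
])

```text
time_s: 2.38
position: [0.4543, -0.0801, 0.3003]
tool_rot: [[-0.407, 0.913, 0.0], [0.913, 0.407, -0.001], [-0.001, -0.0, -1.0]]
ft_force: [-0.2, 1.1, -0.4]
grip_width: 0.0856
gripper_force: 0.0
```

jog_arm([
  [0,0,4,0,0,0],
  [0,0,8,0,0,0],
  [0,0,10,0,0,0],
  [0,0,10,0,0,0],
])

```text
time_s: 2.72
position: [0.4521, -0.0763, 0.1966]
tool_rot: [[-0.408, 0.913, -0.008], [0.913, 0.408, 0.003], [0.006, -0.006, -1.0]]
ft_force: [-0.2, 0.4, 0.5]
grip_width: 0.0852
gripper_force: 0.0
```

```bash
python3 - <<'E'
from h import *
im,W,o=look("wrist",["jar"],"w1")
m=(im["depth"]>0)&(W[...,2]>.08)&(W[...,2]<.095)&(abs(W[...,0]-.453)<.05)&(abs(W[...,1]+.079)<.05)
P=W[m];print(len(P),cv2.minEnclosingCircle((P[:,:2]*1000).astype(np.float32)),P[:,2].max())
go((.453,-.079,.04,24))
E
```

```text
wrist jar 0.91 [190. 254.] 2403 ztop 0.090 topmid [ 0.4532 -0.079 ] mean [ 0.453  -0.0782  0.0888] bb [ 0.429 -0.134 -0.001] [ 0.497 -0.055  0.091]
1930 ((453.4173583984375, -79.02849578857422), 24.34607696533203) 0.09091647856744675
t 2.82 p [ 0.4542 -0.077   0.201 ] yaw 24.13 tilt [ 0.0002 -0.0001] w 0.0856 F [ 0.5 -0.4  1.2] q [-24.  14.  91.  -0.  75. -49.]
[-0.13 -0.2  16.1 ] [0.01 0.01 0.13]
```

jog_arm([
  [-0.1,-0.2,4,0,0,0],
  [-0.1,-0.2,8,0,0,0],
  [-0.1,-0.2,12,0,0,0],
  [-0.1,-0.2,15,0,0,0],
  [-0.1,-0.2,16.1,0,0,0],
  [-0.1,-0.2,16.1,0,0,0],
])

```text
time_s: 3.32
position: [0.4529, -0.0787, 0.0387]
tool_rot: [[-0.409, 0.912, -0.001], [0.912, 0.409, 0.0], [0.001, -0.001, -1.0]]
ft_force: [-0.6, 0.3, -0.0]
grip_width: 0.0852
gripper_force: 0.0
```

jog_arm([
  [0,0,0,0,0,0],
  [0,0,0,0,0,0],
  [0,0,0,0,0,0],
  [0,0,0,0,0,0],
  [0,0,0,0,0,0],
  [0,0,0,0,0,0],
  [0,0,0,0,0,0],
], hand=0, newtons=50)

```text
time_s: 3.9
position: [0.4535, -0.0791, 0.041]
tool_rot: [[-0.409, 0.913, 0.003], [0.913, 0.409, -0.002], [-0.003, 0.002, -1.0]]
ft_force: [-1.4, -0.7, 8.2]
grip_width: 0.0473
gripper_force: 50.0
```

```bash
python3 -c "
from h import *
go((.453,-.079,.22,24),(.5895,-.328,.22,24))"
```

```text
t 3.90 p [ 0.4535 -0.0791  0.041 ] yaw 24.14 tilt [ 0.0034 -0.0016] w 0.0473 F [-1.4 -0.7  8.2] q [-25.  27. 104.  -0.  49. -49.]
[ -0.03   0.   -17.9 ] [0.14 0.16 0.14]
[-28.33   2.28 -17.81] [0.14 0.16 0.14]
```

jog_arm([
  [0,0,-2.5,0,0,0],
  [0,0,-5.5,0,0,0],
  [0,0,-9,0,0,0],
  [0,0,-12.5,0,0,0],
  [0,0,-16,0,0,0],
  [0,0,-18,0,0,0],
])

```text
time_s: 4.4
position: [0.4531, -0.0788, 0.224]
tool_rot: [[-0.409, 0.912, 0.006], [0.912, 0.409, -0.003], [-0.005, 0.004, -1.0]]
ft_force: [1.2, -0.3, -1.7]
grip_width: 0.0468
gripper_force: 52.0
```

```bash
python3 -c "
from h import *
go((.5895,-.328,.22,24))"
```

```text
t 4.40 p [ 0.4531 -0.0788  0.224 ] yaw 24.15 tilt [ 0.006  -0.0027] w 0.0468 F [ 1.2 -0.3 -1.7] q [-25.  13.  89.   0.  78. -49.]
[-28.32   2.25   0.55] [0.25 0.28 0.15]
```

jog_arm([
  [-3,0.2,0,0,0,0],
  [-7,0.5,0,0,0,0],
  [-11,0.9,0,0,0,0],
  [-15,1.3,0,0,0,0],
  [-19,1.6,0,0,0,0],
  [-23,1.9,0,0,0,0],
  [-26.5,2.1,0,0,0,0],
  [-28.3,2.2,0,0,0,0],
])

```text
time_s: 5.07
position: [0.5889, -0.3313, 0.2193]
tool_rot: [[-0.407, 0.913, 0.001], [0.913, 0.407, -0.001], [-0.001, 0.0, -1.0]]
ft_force: [0.0, -0.2, -2.2]
grip_width: 0.0469
gripper_force: 52.0
```

jog_arm([
  [0,0,0,0,0,0],
  [0,0,0,0,0,0],
  [0,0,0,0,0,0],
])

```text
time_s: 5.32
position: [0.588, -0.3271, 0.2199]
tool_rot: [[-0.409, 0.912, 0.0], [0.912, 0.409, 0.0], [0.0, 0.0, -1.0]]
ft_force: [0.5, 0.0, -1.4]
grip_width: 0.0472
gripper_force: 52.0
```

```bash
python3 - <<'E'
from h import *
im,W,o=look("wrist",["coder","jar"],"w2"); ok=im["depth"]>0
def sl(n,z0,z1):
    m=ok&(W[...,2]>z0)&(W[...,2]<z1)&(abs(W[...,0]-.59)<.09)&(abs(W[...,1]+.328)<.09); P=W[m]
    if len(P)<5: return print(n,len(P))
    r=cv2.minAreaRect((P[:,:2]*1000).astype(np.float32)); print(n,len(P),np.round(P.mean(0),4),[np.round(a,1) for a in r])
sl("guide tops",.118,.13); sl("bar",.066,.075); sl("pad",.056,.064); sl("box",.04,.048)
im2,W2,o=look("scene",["jar","coder","pad_top"])
go((.5895,-.328,.13,24))
E
```

```text
wrist coder 0.86 [166. 260.] 6522 ztop 0.126 topmid [ 0.5743 -0.3033] mean [ 0.5747 -0.2938  0.1288] bb [ 0.518 -0.393 -0.001] [ 0.667 -0.261  0.187]
wrist jar 0.81 [268. 253.] 11709 ztop 0.269 topmid [ 0.5883 -0.3245] mean [ 0.586  -0.3218  0.2675] bb [ 0.564 -0.419  0.001] [ 0.612 -0.302  0.27 ]
guide tops 464 [ 0.5748 -0.2923  0.1249] [array([ 574.5, -292.8]), array([69.6,  4.4]), np.float64(23.8)]
bar 1143 [ 0.6268 -0.3067  0.0703] [array([ 601.2, -323.8]), array([88.6, 88.3]), np.float64(27.4)]
pad 1655 [ 0.5878 -0.3198  0.0604] [array([ 588.8, -317.3]), array([85. , 85.5]), np.float64(13.8)]
box 2261 [ 0.5677 -0.3256  0.0453] [array([ 589.4, -327.3]), array([110.6,  99. ]), np.float64(24.0)]
scene jar 0.84 [264. 400.] 1132 ztop 0.108 topmid [0.5346 0.379 ] mean [0.5377 0.379  0.107 ] bb [0.511 0.355 0.03 ] [0.562 0.402 0.11 ]
scene jar 0.75 [241. 364.] 992 ztop 0.109 topmid [0.5246 0.3026] mean [0.5273 0.3033 0.1073] bb [0.419 0.249 0.007] [0.555 0.329 0.11 ]
scene jar 0.7 [110. 139.] 546 ztop 0.266 topmid [ 0.5827 -0.3219] mean [ 0.5836 -0.3158  0.2655] bb [-0.037 -1.23  -0.159] [ 0.613 -0.297  0.28 ]
scene coder 0.73 [169. 143.] 2064 ztop 0.122 topmid [ 0.5899 -0.3275] mean [ 0.5893 -0.3258  0.1214] bb [ 0.441 -0.565 -0.002] [ 0.66  -0.26   0.126]
scene pad_top 0.48 [165. 142.] 113 ztop 0.062 topmid [ 0.5901 -0.3183] mean [ 0.594  -0.3305  0.06  ] bb [ 0.566 -0.356  0.057] [ 0.614 -0.281  0.079]
t 5.67 p [ 0.5883 -0.3274  0.2197] yaw 24.16 tilt [ 0.0002 -0.0002] w 0.0470 F [ 0.   0.4 -1.5] q [-39.  35.  53.  -0.  92. -63.]
[-0.1   0.09  8.97] [0.01 0.02 0.16]
```

View pics/w2.png

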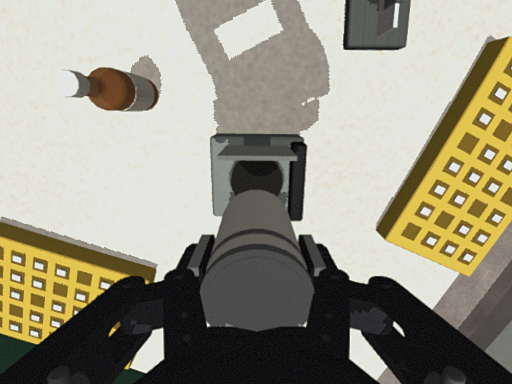

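The wrist picture shows the jar held upright at about (260,250), row and column. The coder lies beyond it at (175,258), square to the fingers. Now I'll lower the jar.

jog_arm([
  [-0.05,0.1,2,0,0,0],
  [-0.05,0.1,5,0,0,0],
  [-0.05,0.1,8,0,0,0],
  [-0.05,0.1,10,0,0,0],
  [-0.05,0.1,11,0,0,0],
  [-0.05,0.1,11.5,0,0,0],
  [-0.05,0.1,11.5,0,0,0],
  [-0.05,0.1,11.5,0,0,0],
], newtons=80)

```text
time_s: 6.33
position: [0.5899, -0.3283, 0.1057]
tool_rot: [[-0.409, 0.913, 0.002], [0.913, 0.409, -0.001], [-0.002, 0.001, -1.0]]
ft_force: [-0.2, -0.2, -0.9]
grip_width: 0.0466
gripper_force: 82.0
```

jog_arm([
  [0,0,0.4,0,0,0],
  [0,0,0.8,0,0,0],
  [0,0,1.1,0,0,0],
  [0,0,1.4,0,0,0],
  [0,0,1.5,0,0,0],
  [0,0,1.5,0,0,0],
])

```text
time_s: 6.83
position: [0.5902, -0.3286, 0.0914]
tool_rot: [[-0.409, 0.913, 0.003], [0.913, 0.409, -0.003], [-0.004, 0.002, -1.0]]
ft_force: [-0.7, -0.1, 9.4]
grip_width: 0.0463
gripper_force: 83.1
```

```bash
python3 -c "
from h import *
go((.5895,-.3275,.088,24))"
```

```text
t 6.83 p [ 0.5902 -0.3286  0.0914] yaw 24.13 tilt [ 0.0033 -0.0026] w 0.0463 F [-0.7 -0.1  9.4] q [-39.  41.  64.   0.  75. -63.]
[ 0.13 -0.02  0.34] [0.11 0.21 0.13]
```

jog_arm([
  [0.1,0,0.1,0,0,0],
  [0.1,0,0.3,0,0,0],
  [0.1,0,0.4,0,0,0],
  [0.1,0,0.4,0,0,0],
])

```text
time_s: 7.17
position: [0.5903, -0.3287, 0.0909]
tool_rot: [[-0.409, 0.913, 0.006], [0.913, 0.409, -0.006], [-0.008, 0.003, -1.0]]
ft_force: [-5.8, 0.1, 27.4]
grip_width: 0.0465
gripper_force: 84.9
```

The force climbed to 27 N with no further travel, so the plate is bottomed. I'll hold it there.

jog_arm([
  [0,0,0,0,0,0],
  [0,0,0,0,0,0],
  [0,0,0,0,0,0],
  [0,0,0,0,0,0],
  [0,0,0,0,0,0],
  [0,0,0,0,0,0],
  [0,0,0,0,0,0],
  [0,0,0,0,0,0],
])

```text
time_s: 7.83
position: [0.5903, -0.3287, 0.091]
tool_rot: [[-0.409, 0.913, 0.006], [0.913, 0.409, -0.006], [-0.008, 0.003, -1.0]]
ft_force: [-5.7, 1.5, 27.8]
grip_width: 0.0463
gripper_force: 84.9
```

```bash
python3 - <<'E'
from h import *
im,W,o=look("wrist",["jar"],"w3"); look("scene",["coder","jar","pad_top"])
P=W[(im["depth"]>0)&(W[...,2]>.05-.01)&(W[...,2]<.065)&(abs(W[...,0]-.59)<.035)&(abs(W[...,1]+.328)<.045)]
print(len(P),np.histogram(P[:,2],np.arange(.04,.067,.002)))
go()
E
```

```text
scene coder 0.97 [172. 147.] 1691 ztop 0.119 topmid [ 0.5899 -0.3172] mean [ 0.587  -0.3011  0.1197] bb [ 0.455 -0.511 -0.002] [ 0.659 -0.259  0.126]
scene jar 0.78 [243. 365.] 1018 ztop 0.109 topmid [0.5234 0.3026] mean [0.5272 0.3031 0.1073] bb [0.419 0.241 0.005] [0.555 0.33  0.11 ]
scene jar 0.66 [154. 146.] 304 ztop 0.139 topmid [ 0.5885 -0.3193] mean [ 0.5878 -0.3143  0.1373] bb [ 0.572 -0.338  0.056] [ 0.616 -0.279  0.14 ]
scene jar 0.56 [264. 402.] 1207 ztop 0.108 topmid [0.5338 0.3785] mean [0.5368 0.3791 0.107 ] bb [0.431 0.331 0.003] [0.563 0.403 0.11 ]
1870 (array([ 12,  35, 423, 277,  74, 231,  41, 408, 178,  45,  58,  58,  30]), array([0.04 , 0.042, 0.044, 0.046, 0.048, 0.05 , 0.052, 0.054, 0.056,
       0.058, 0.06 , 0.062, 0.064, 0.066]))
t 8.13 p [ 0.5903 -0.3287  0.091 ] yaw 24.13 tilt [ 0.0064 -0.0064] w 0.0467 F [-5.7  0.5 27.3] q [-39.  41.  64.  -0.  75. -63.]
```

jog_arm([
  [0,0,0,0,0,0],
  [0,0,0,0,0,0],
  [0,0,0,0,0,0],
  [0,0,0,0,0,0],
])

```text
time_s: 8.47
position: [0.5903, -0.3287, 0.0909]
tool_rot: [[-0.409, 0.913, 0.006], [0.913, 0.409, -0.006], [-0.008, 0.003, -1.0]]
ft_force: [-5.0, 1.3, 27.5]
grip_width: 0.0465
gripper_force: 84.9
```

```bash
python3 - <<'E'
from h import *
im=env.get_image("wrist");W=cloud(im)
d=W[...,:2]-np.array([.5898,-.3275]); r=np.hypot(d[...,0],d[...,1])
for a,b in((.048,.052),(.053,.058),(.058,.062)):
    m=(im["depth"]>0)&(W[...,2]>a)&(W[...,2]<b)&(r<.04); v,u=np.nonzero(m)
    print(a,m.sum(),np.percentile(r[m],[5,50,95]).round(3),np.percentile(v,[5,50,95]),np.percentile(u,[5,50,95]),im["frame"][m].mean(0))
cv2.imwrite("pics/w3c.png",cv2.resize(im["frame"][100:260,170:330,::-1],(480,480)))
E
```

```text
0.048 287 [0.024 0.027 0.038] [208.  216.  227.7] [215. 222. 306.] [36.37979094 35.28919861 33.68292683]
0.053 57 [0.024 0.038 0.04 ] [166. 215. 232.] [242.6 308.  309. ] [32.0877193  31.52631579 30.26315789]
0.058 53 [0.023 0.038 0.04 ] [167. 214. 233.] [224.6 309.  310. ] [38.45283019 37.69811321 35.75471698]
```

View pics/w3c.png

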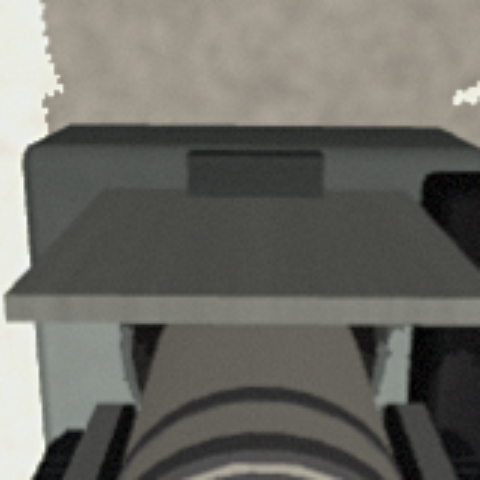

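The crop shows the jar between the guides, with the plate's dark edge at its lowest height (0.050 m) beside the jar. The plate is down and has been held for more than a second. Now I'll lift the jar.

jog_arm([
  [0,0,-1,0,0,0],
  [0,0,-3,0,0,0],
  [0,0,-6,0,0,0],
  [0,0,-9.5,0,0,0],
  [0,0,-13,0,0,0],
  [0,0,-16.5,0,0,0],
  [0,0,-19.5,0,0,0],
  [0,0,-21,0,0,0],
], newtons=50)

```text
time_s: 9.18
position: [0.5893, -0.3272, 0.3]
tool_rot: [[-0.409, 0.913, 0.005], [0.913, 0.409, -0.004], [-0.005, 0.003, -1.0]]
ft_force: [-0.8, -0.3, -0.4]
grip_width: 0.0462
gripper_force: 82.3
```

```bash
python3 -c "
from h import *
go((.58,-.05,.30,10),(.516,.2235,.30,-6.8))"
```

```text
t 9.18 p [ 0.5893 -0.3272  0.3   ] yaw 24.14 tilt [ 0.0047 -0.0039] w 0.0462 F [-0.8 -0.3 -0.4] q [-39.  34.  43.  -0. 103. -63.]
[25.67 10.49 -0.12] [ 0.19  0.29 14.14]
[53.25 15.84 -0.25] [ 0.24  0.26 30.94]
```

jog_arm([
  [3,1.2,0,0,0,2],
  [6.5,2.7,0,0,0,4],
  [10,4.2,0,0,0,6],
  [13.5,5.7,0,0,0,8],
  [17,7.2,0,0,0,10],
  [20.5,8.7,0,0,0,12],
  [24,10,0,0,0,14],
  [27.5,11,0,0,0,16],
])

```text
time_s: 9.85
position: [0.5766, -0.0292, 0.2951]
tool_rot: [[-0.14, 0.99, -0.0], [0.99, 0.14, 0.0], [0.0, -0.0, -1.0]]
ft_force: [0.7, -0.2, -3.3]
grip_width: 0.0467
gripper_force: 82.1
```

```bash
python3 -c "
from h import *
go((.516,.2235,.30,-6.8))"
```

```text
t 9.85 p [ 0.5766 -0.0292  0.2951] yaw 8.05 tilt [-0.0002  0.0002] w 0.0467 F [ 0.7 -0.2 -3.3] q [-15.  23.  62.   0.  95. -23.]
[25.87 -2.46 -0.48] [-1.000e-02 -1.000e-02  1.485e+01]
```

jog_arm([
  [4,-0.4,-0.5,0,0,2],
  [8,-0.8,-0.5,0,0,4],
  [12,-1.2,-0.5,0,0,7],
  [16,-1.6,-0.5,0,0,10],
  [20,-2,-0.5,0,0,13],
  [23,-2.2,-0.5,0,0,14.8],
  [25,-2.4,-0.5,0,0,14.8],
  [25.8,-2.5,-0.5,0,0,14.8],
])

```text
time_s: 10.52
position: [0.5145, 0.2233, 0.3003]
tool_rot: [[0.113, 0.994, -0.0], [0.994, -0.113, 0.0], [0.0, -0.0, -1.0]]
ft_force: [0.3, -1.1, -2.2]
grip_width: 0.0466
gripper_force: 82.1
```

jog_arm([
  [0,0,3,0,0,0],
  [0,0,7,0,0,0],
  [0,0,10,0,0,0],
  [0,0,12,0,0,0],
  [0,0,12,0,0,0],
  [0,0,12,0,0,0],
])

```text
time_s: 11.02
position: [0.5158, 0.2202, 0.1803]
tool_rot: [[0.117, 0.993, -0.001], [0.993, -0.117, -0.0], [-0.001, -0.001, -1.0]]
ft_force: [-0.1, -0.2, -0.6]
grip_width: 0.0467
gripper_force: 82.2
```

```bash
python3 - <<'E'
from h import *
im,W,o=look("wrist",["jar","liner"],"w4")
im,W,o=look("top",["jar","tub","liner"])
go((.516,.2235,.062,-6.8))
E
```

```text
wrist jar 0.81 [269. 253.] 11955 ztop 0.229 topmid [0.5165 0.2246] mean [0.5166 0.2258 0.2279] bb [ 0.475  0.131 -0.   ] [0.559 0.245 0.259]
wrist jar 0.81 [ 20. 255.] 2468 ztop 0.110 topmid [0.5328 0.3628] mean [0.5321 0.3628 0.1086] bb [0.506 0.353 0.019] [0.564 0.392 0.111]
wrist jar 0.78 [ 99. 255.] 3372 ztop 0.110 topmid [0.5244 0.3012] mean [0.5247 0.3018 0.1088] bb [0.499 0.274 0.02 ] [0.555 0.328 0.111]
wrist liner 0.95 [176. 258.] 1041 ztop 0.024 topmid [0.5157 0.2254] mean [0.5164 0.2262 0.0252] bb [0.494 0.206 0.019] [0.538 0.245 0.144]
top jar 0.56 [187. 184.] 110 ztop 0.404 topmid [0.4798 0.1529] mean [0.479  0.1526 0.4055] bb [0.473 0.152 0.019] [0.534 0.231 0.407]
top tub 0.67 [204. 187.] 1682 ztop 0.049 topmid [0.4822 0.2846] mean [0.4985 0.2321 0.0454] bb [ 0.412  0.169 -0.002] [0.553 0.417 0.052]
top liner 0.74 [137. 315.] 241 ztop 0.103 topmid [ 0.6345 -0.0942] mean [ 0.6387 -0.0926  0.1007] bb [ 0.611 -0.124 -0.003] [ 0.688 -0.076  0.104]
top liner 0.47 [194. 188.] 142 ztop 0.023 topmid [0.5143 0.2178] mean [0.5127 0.2163 0.0204] bb [0.494 0.202 0.017] [0.534 0.234 0.024]
t 11.37 p [0.516  0.2208 0.1812] yaw -6.67 tilt [0.0017 0.0003] w 0.0461 F [-0.2  0.8 -2.2] q [11. 25. 77. -0. 77. 18.]
[ 0.26 -0.05 11.92] [ 0.09 -0.03  0.13]
```

View pics/w4.png

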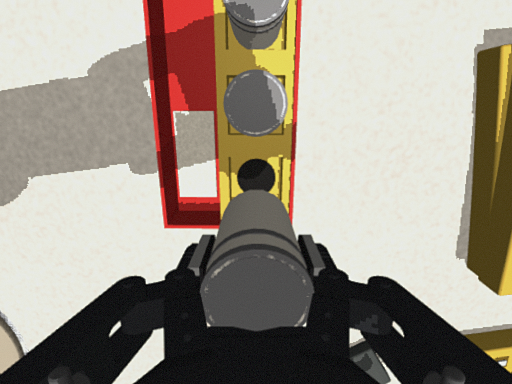

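The wrist picture shows the jar above the tub. The empty pocket with its black liner is at (176,258), in line with the fingers, and the finished jars are at (100,255) and (20,255). I'll lower it now.

jog_arm([
  [0.25,0,2,0,0,0],
  [0.25,0,4.5,0,0,0],
  [0.25,0,7,0,0,0],
  [0.25,0,9,0,0,0],
  [0.25,0,10.5,0,0,0],
  [0.25,0,11.3,0,0,0],
  [0.25,0,11.6,0,0,0],
  [0.25,0,11.6,0,0,0],
])

```text
time_s: 12.03
position: [0.5162, 0.2233, 0.0644]
tool_rot: [[0.116, 0.993, 0.0], [0.993, -0.116, 0.0], [0.0, 0.0, -1.0]]
ft_force: [-0.7, -0.0, -1.6]
grip_width: 0.0466
gripper_force: 82.2
```

```bash
python3 -c "
from h import *
go((.516,.2232,.063,-6.8))"
```

```text
t 12.03 p [0.5162 0.2233 0.0644] yaw -6.66 tilt [0. 0.] w 0.0466 F [-0.7 -0.  -1.6] q [11. 33. 86.  0. 61. 18.]
[-0.01 -0.01  0.14] [ 0.   -0.    0.14]
```

jog_arm([
  [0,0,0.15,0,0,0],
  [0,0,0.3,0,0,0],
  [0,0,0.3,0,0,0],
])

```text
time_s: 12.28
position: [0.5167, 0.2235, 0.0632]
tool_rot: [[0.116, 0.993, 0.003], [0.993, -0.116, 0.001], [0.001, 0.003, -1.0]]
ft_force: [-2.3, -0.3, 7.1]
grip_width: 0.0464
gripper_force: 83.1
```

jog_arm([
  [0,0,-0.15,0,0,0],
  [0,0,-0.15,0,0,0],
])

```text
time_s: 12.45
position: [0.5164, 0.2234, 0.0638]
tool_rot: [[0.116, 0.993, 0.002], [0.993, -0.116, 0.0], [0.001, 0.002, -1.0]]
ft_force: [-0.7, 0.7, -0.9]
grip_width: 0.0465
gripper_force: 82.7
```

jog_arm([
  [0,0,0,0,0,0],
  [0,0,0,0,0,0],
  [0,0,0,0,0,0],
  [0,0,0,0,0,0],
  [0,0,0,0,0,0],
  [0,0,0,0,0,0],
  [0,0,0,0,0,0],
], hand=1)

```text
time_s: 13.03
position: [0.516, 0.2233, 0.0628]
tool_rot: [[0.116, 0.993, -0.0], [0.993, -0.116, 0.0], [0.0, -0.0, -1.0]]
ft_force: [-0.3, -0.1, -0.5]
grip_width: 0.0855
gripper_force: 0.0
```

jog_arm([
  [0,0,-3,0,0,0],
  [0,0,-6.5,0,0,0],
  [0,0,-10,0,0,0],
  [0,0,-14,0,0,0],
  [0,0,-18,0,0,0],
  [0,0,-22,0,0,0],
  [0,0,-24,0,0,0],
])

```text
time_s: 13.62
position: [0.5164, 0.2234, 0.3081]
tool_rot: [[0.116, 0.993, 0.007], [0.993, -0.116, 0.001], [0.002, 0.007, -1.0]]
ft_force: [0.5, 0.3, -0.2]
grip_width: 0.0853
gripper_force: 0.0
```

```bash
python3 - <<'E'
from h import *
im,W,o=look("wrist",["jar","tub"])
look("scene",["jar"])
go((.62,.05,.30,10),(.635,-.0955,.30,24.5))
E
```

```text
wrist jar 0.81 [168. 256.] 1366 ztop 0.112 topmid [0.516  0.2238] mean [0.5162 0.2243 0.1108] bb [0.485 0.185 0.02 ] [0.544 0.248 0.113]
wrist jar 0.8 [ 43. 251.] 1902 ztop 0.110 topmid [0.534  0.3782] mean [0.5339 0.3782 0.1088] bb [0.507 0.354 0.019] [0.563 0.422 0.112]
wrist jar 0.79 [108. 252.] 1345 ztop 0.110 topmid [0.525  0.3015] mean [0.5251 0.302  0.1087] bb [0.495 0.274 0.018] [0.555 0.331 0.111]
scene jar 0.96 [225. 336.] 873 ztop 0.111 topmid [0.5154 0.225 ] mean [0.5185 0.2259 0.1094] bb [0.491 0.201 0.033] [0.541 0.249 0.112]
scene jar 0.94 [264. 399.] 1156 ztop 0.108 topmid [0.5361 0.379 ] mean [0.538 0.379 0.107] bb [0.507 0.351 0.017] [0.56  0.403 0.109]
scene jar 0.78 [242. 364.] 1018 ztop 0.109 topmid [0.5242 0.3027] mean [0.5269 0.3032 0.1073] bb [0.418 0.24  0.005] [0.554 0.327 0.11 ]
t 13.87 p [0.5156 0.2232 0.3015] yaw -6.67 tilt [-0.0024 -0.0005] w 0.0856 F [-0.7 -0.3  0.1] q [11. 21. 64. -0. 95. 18.]
[-15.99  12.38   0.13] [ -0.14   0.02 -16.67]
[-30.26  15.56   0.13] [-1.400e-01  1.000e-02 -3.117e+01]
```

jog_arm([
  [-3.5,2,0,0,0,-4],
  [-7,4,0,0,0,-8],
  [-10.5,6,0,0,0,-12],
  [-14,8,0,0,0,-16],
  [-17.5,10,0,0,0,-20],
  [-21,12,0,0,0,-24],
  [-24.5,13.5,0,0,0,-28],
  [-28,14.8,0,0,0,-31],
])

```text
time_s: 14.53
position: [0.6307, -0.074, 0.3005]
tool_rot: [[-0.415, 0.91, -0.004], [0.91, 0.415, 0.001], [0.003, -0.003, -1.0]]
ft_force: [0.6, 1.0, 0.1]
grip_width: 0.085
gripper_force: 0.0
```

```bash
python3 -c "
from h import *
go((.635,-.0955,.22,24.5))"
```

```text
t 14.53 p [ 0.6307 -0.074   0.3005] yaw 24.53 tilt [-0.0037  0.0012] w 0.0850 F [0.6 1.  0.1] q [-17.  29.  51.   0. 100. -42.]
[-2.15 -0.48  8.04] [-0.16 -0.15  0.02]
```

jog_arm([
  [-1,-0.2,2.5,0,0,0],
  [-2,-0.4,5.5,0,0,0],
  [-2.2,-0.5,8,0,0,0],
  [-2.2,-0.5,8,0,0,0],
  [-2.2,-0.5,8,0,0,0],
])

```text
time_s: 14.95
position: [0.6344, -0.0939, 0.2211]
tool_rot: [[-0.412, 0.911, -0.004], [0.911, 0.412, 0.002], [0.003, -0.003, -1.0]]
ft_force: [0.2, 0.5, 0.4]
grip_width: 0.0852
gripper_force: 0.0
```

```bash
python3 - <<'E'
from h import *
im,W,o=look("wrist",["clip","stand"],"w5"); ok=im["depth"]>0
def sl(n,z0,z1):
    m=ok&(W[...,2]>z0)&(W[...,2]<z1)&(abs(W[...,0]-.635)<.06)&(abs(W[...,1]+.097)<.06); P=W[m]
    if len(P)<5: return print(n,len(P))
    r=cv2.minAreaRect((P[:,:2]*1000).astype(np.float32)); print(n,len(P),np.round(P.mean(0),4),[np.round(a,1) for a in r])
sl("cliptop",.099,.11);sl("cliptop",.09,.11);sl("clip",.066,.11);sl("plate",.054,.063);sl("base",.016,.024)
print(np.histogram(W[ok&(abs(W[...,0]-.635)<.04)&(abs(W[...,1]+.095)<.04)][:,2],np.arange(.05,.112,.003))[0])
go((.635,-.0955,.068,24.5))
E
```

```text
cliptop 219 [ 0.6355 -0.0938  0.1029] [array([635.5, -93.9]), array([44.4, 24.3]), np.float64(24.3)]
cliptop 349 [ 0.6351 -0.0937  0.0998] [array([635.5, -93.9]), array([44.4, 24.3]), np.float64(24.3)]
clip 1066 [ 0.6354 -0.0935  0.0836] [array([635.8, -94.3]), array([44.5, 28. ]), np.float64(23.5)]
plate 87 [ 0.6391 -0.1012  0.0606] [array([637.9, -98. ]), array([ 3.6, 59.3]), np.float64(24.3)]
base 2046 [ 0.634  -0.0896  0.0204] [array([637.9, -98.5]), array([70.1, 80.7]), np.float64(24.9)]
[  7   1   3  82   2   8  13 409 107  42  41  45  37  41  42  51  51 105
  74   0]
t 15.10 p [ 0.6356 -0.0938  0.2246] yaw 24.37 tilt [ 0.0027 -0.0009] w 0.0854 F [ 0.2 -0.1 -0.4] q [-19.  32.  59.   0.  89. -43.]
[-0.1  -0.16 15.66] [ 0.12  0.11 -0.13]
```

View pics/w5.png

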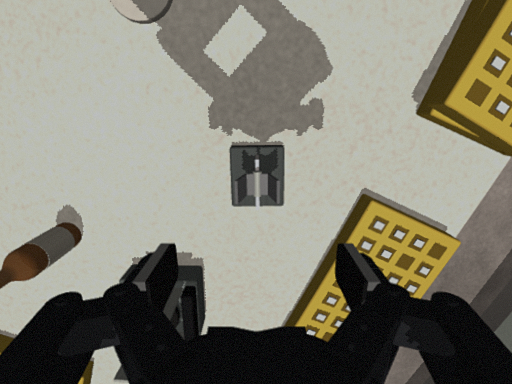

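The clip is at (160,257), square to the fingers, with its white plate edge running along it. I'll descend and pinch it.

jog_arm([
  [0,0,3,0,0,0],
  [0,0,7,0,0,0],
  [0,0,10.5,0,0,0],
  [0,0,13.5,0,0,0],
  [0,0,15,0,0,0],
  [0,0,15.6,0,0,0],
  [0,0,15.6,0,0,0],
  [0,0,15.6,0,0,0],
])

```text
time_s: 15.77
position: [0.636, -0.0942, 0.0687]
tool_rot: [[-0.412, 0.911, 0.003], [0.911, 0.412, -0.001], [-0.002, 0.002, -1.0]]
ft_force: [-0.1, -0.7, 1.0]
grip_width: 0.0855
gripper_force: 0.0
```

```bash
python3 -c "
from h import *
go((.6355,-.0939,.067,24.3))"
```

```text
t 15.77 p [ 0.636  -0.0942  0.0687] yaw 24.36 tilt [ 0.0029 -0.001 ] w 0.0855 F [-0.1 -0.7  1. ] q [-19.  39.  71.   0.  69. -43.]
[ 0.05 -0.03  0.17] [0.13 0.12 0.05]
```

jog_arm([
  [0,0,0.1,0,0,0],
  [0,0,0.1,0,0,0],
  [0,0,0.1,0,0,0],
  [0,0,0.1,0,0,0],
  [0,0,0.1,0,0,0],
  [0,0,0.1,0,0,0],
  [0,0,0.1,0,0,0],
  [0,0,0.1,0,0,0],
], hand=0, newtons=35)

```text
time_s: 16.43
position: [0.635, -0.0941, 0.0658]
tool_rot: [[-0.412, 0.911, -0.0], [0.911, 0.412, 0.0], [0.0, -0.0, -1.0]]
ft_force: [1.0, 0.5, -0.3]
grip_width: 0.0249
gripper_force: 41.1
```

jog_arm([
  [0,0,0,0,0,0],
  [0,0,0,0,0,0],
  [0,0,0,0,0,0],
])

```text
time_s: 16.68
position: [0.635, -0.0941, 0.0658]
tool_rot: [[-0.412, 0.911, -0.0], [0.911, 0.412, 0.0], [0.0, -0.0, -1.0]]
ft_force: [-0.4, 0.7, -0.9]
grip_width: 0.0254
gripper_force: 41.1
```

jog_arm([
  [0,0,-1.5,0,0,0],
  [0,0,-4,0,0,0],
  [0,0,-7.5,0,0,0],
  [0,0,-11,0,0,0],
  [0,0,-15,0,0,0],
  [0,0,-19,0,0,0],
  [0,0,-22,0,0,0],
  [0,0,-24,0,0,0],
])

```text
time_s: 17.35
position: [0.6352, -0.0941, 0.31]
tool_rot: [[-0.412, 0.911, 0.005], [0.911, 0.412, -0.002], [-0.004, 0.004, -1.0]]
ft_force: [0.5, -0.7, 0.1]
grip_width: 0.0254
gripper_force: 41.1
```

```bash
python3 - <<'E'
from h import *
im=env.get_image("wrist"); save(im,"w6")
c,s=np.cos(np.radians(-6.8)),np.sin(np.radians(-6.8))
for cx,cy in((.4948,.3047),):
    for yy in(0,-.03,-.06): print("rim",yy,cx-.068*c-yy*s,cy-.068*s+yy*c)
# front rim from top view
im=env.get_image("top");W=cloud(im);ok=im["depth"]>0
L=(W[...,0]-.4948)*c+(W[...,1]-.3047)*s; M=-(W[...,0]-.4948)*s+(W[...,1]-.3047)*c
for y0 in(-.11,-.07,-.03,.01,.05,.09):
    m=ok&(W[...,2]>.044)&(W[...,2]<.054)&(L<-.05)&(L>-.085)&(M>y0)&(M<y0+.03); print(y0,m.sum(),np.round([L[m].mean(),L[m].min(),L[m].max(),W[m][:,2].mean()],4))
go((.55,.05,.305,10))
E
```

```text
rim 0 0.4272783454487555 0.3127514698448421
rim -0.03 0.4237262263995605 0.28296250460164596
rim -0.06 0.4201741073503654 0.2531735393584499
-0.11 21 [-0.0679 -0.0699 -0.0661  0.0478]
-0.07 21 [-0.0677 -0.0697 -0.0659  0.0479]
-0.03 20 [-0.0679 -0.0697 -0.0657  0.0478]
0.01 22 [-0.0677 -0.0695 -0.0657  0.0483]
0.05 23 [-0.0675 -0.0694 -0.0655  0.0484]
0.09 22 [-0.0675 -0.0694 -0.0656  0.0481]
t 17.45 p [ 0.6357 -0.0943  0.31  ] yaw 24.34 tilt [ 0.0073 -0.0024] w 0.0255 F [-0.5  0.6 -0.4] q [-19.  30.  49.   0. 101. -43.]
[16.68 -1.86  0.4 ] [ 0.36  0.26 14.34]
```

View pics/w6.png

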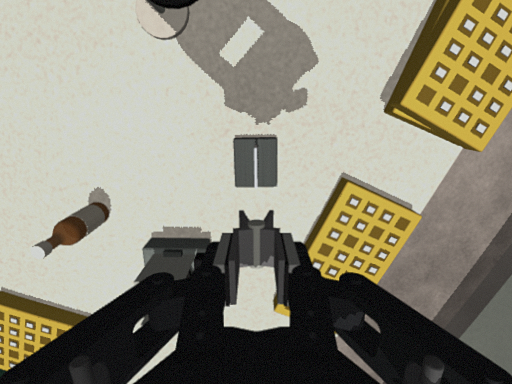

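The clip is held upright between the fingers at (240,255) and the stand is empty at (160,255). Next is the tub rim.

jog_arm([
  [3,-0.4,0.4,0,0,3],
  [6.5,-0.9,0.4,0,0,5],
  [10,-1.3,0.4,0,0,7],
  [13.5,-1.6,0.4,0,0,9],
  [17,-2,0.4,0,0,11],
  [20.5,-2.2,0.4,0,0,13],
  [24,-2.4,0.4,0,0,15],
  [27,-2.6,0.4,0,0,17],
])

```text
time_s: 18.12
position: [0.4983, 0.1428, 0.3007]
tool_rot: [[-0.126, 0.992, -0.002], [0.992, 0.126, 0.0], [0.0, -0.002, -1.0]]
ft_force: [0.5, 0.2, 0.0]
grip_width: 0.0252
gripper_force: 41.1
```

```bash
python3 -c "
from h import *
go((.4273,.3128,.30,-6.8))"
```

```text
t 18.12 p [0.4983 0.1428 0.3007] yaw 7.26 tilt [-0.002   0.0001] w 0.0252 F [0.5 0.2 0. ] q [ 3. 16. 71.  0. 93. -4.]
[17.76 -4.9   0.09] [-1.100e-01 -1.000e-02  1.406e+01]
```

jog_arm([
  [3.5,-1,0,0,0,3],
  [7,-2,0,0,0,6],
  [10.5,-3,0,0,0,9],
  [14,-4,0,0,0,12],
  [16.5,-4.6,0,0,0,14],
  [17.8,-4.9,0,0,0,14],
  [17.8,-4.9,0,0,0,14],
])

```text
time_s: 18.7
position: [0.4271, 0.3135, 0.3005]
tool_rot: [[0.113, 0.994, -0.002], [0.994, -0.113, -0.0], [-0.001, -0.002, -1.0]]
ft_force: [-0.3, -0.1, -1.4]
grip_width: 0.025
gripper_force: 41.1
```

jog_arm([
  [0,0,3.5,0,0,0],
  [0,0,7.5,0,0,0],
  [0,0,11.5,0,0,0],
  [0,0,14.5,0,0,0],
  [0,0,16,0,0,0],
  [0,0,16,0,0,0],
  [0,0,16,0,0,0],
  [0,0,16,0,0,0],
])

```text
time_s: 19.37
position: [0.4295, 0.3113, 0.1429]
tool_rot: [[0.116, 0.993, 0.002], [0.993, -0.116, 0.001], [0.001, 0.002, -1.0]]
ft_force: [0.9, -0.3, -1.4]
grip_width: 0.0252
gripper_force: 41.1
```

```bash
python3 - <<'E'
from h import *
im=env.get_image("wrist");W=cloud(im);ok=im["depth"]>0
c,s=np.cos(np.radians(-6.8)),np.sin(np.radians(-6.8))
L=(W[...,0]-.4948)*c+(W[...,1]-.3047)*s; M=-(W[...,0]-.4948)*s+(W[...,1]-.3047)*c
for y0 in(-.03,0,.03,.06,.09):
    m=ok&(W[...,2]>.0475)&(W[...,2]<.053)&(L<-.05)&(L>-.085)&(M>y0)&(M<y0+.03); print(y0,m.sum(),np.round([L[m].mean(),L[m].min(),L[m].max(),W[m][:,2].mean()],4) if m.any() else "")
save(im,"w7")
go((.4273,.3128,.10,-6.8),(.4273,.3128,.053,-6.8))
E
```

```text
-0.03 88 [-0.0679 -0.0693 -0.0665  0.0506]
0 131 [-0.0679 -0.0692 -0.0665  0.0505]
0.03 173 [-0.0674 -0.0692 -0.0657  0.0505]
0.06 184 [-0.0674 -0.0691 -0.0657  0.0505]
0.09 202 [-0.0674 -0.069  -0.0658  0.0505]
t 19.42 p [0.4295 0.3114 0.1432] yaw -6.68 tilt [0.0023 0.001 ] w 0.0256 F [-0.4  0.5 -1.6] q [23. 25. 86. -0. 70. 30.]
[ 0.11 -0.24  4.31] [ 0.13 -0.07  0.12]
[ 0.1  -0.25  9.01] [ 0.13 -0.07  0.12]
```

View pics/w7.png

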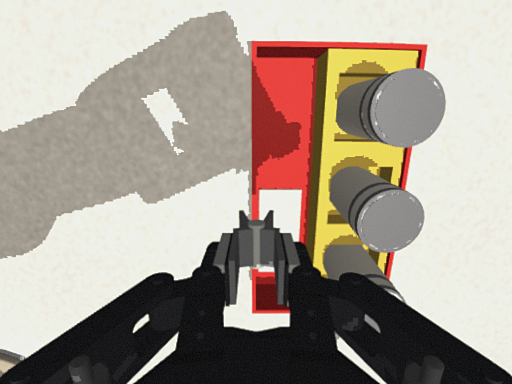

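The clip's jaws (col ~255) straddle the line of the front rim (col ~253), and all three jars are standing. I'll lower the clip.

jog_arm([
  [0.1,-0.2,1,0,0,0],
  [0.1,-0.2,3,0,0,0],
  [0.1,-0.2,4.5,0,0,0],
  [0.1,-0.2,5.5,0,0,0],
  [0.1,-0.2,5.5,0,0,0],
  [0.1,-0.2,5.5,0,0,0],
])

```text
time_s: 19.92
position: [0.4273, 0.3128, 0.0878]
tool_rot: [[0.116, 0.993, 0.001], [0.993, -0.116, 0.001], [0.001, 0.001, -1.0]]
ft_force: [-0.7, 0.7, -0.3]
grip_width: 0.0255
gripper_force: 41.1
```

```bash
python3 -c "
from h import *
go((.4276,.3128,.053,-6.8))"
```

```text
t 19.92 p [0.4273 0.3128 0.0878] yaw -6.66 tilt [0.0012 0.0005] w 0.0255 F [-0.7  0.7 -0.3] q [23. 28. 90. -0. 62. 30.]
[0.   0.02 3.48] [ 0.07 -0.04  0.14]
```

jog_arm([
  [0,0,0.8,0,0,0],
  [0,0,1.6,0,0,0],
  [0,0,2,0,0,0],
  [0,0,2,0,0,0],
])

```text
time_s: 20.25
position: [0.4265, 0.3125, 0.0659]
tool_rot: [[0.116, 0.993, -0.001], [0.993, -0.116, -0.001], [-0.001, -0.001, -1.0]]
ft_force: [-0.3, 0.5, -0.4]
grip_width: 0.0252
gripper_force: 41.1
```

jog_arm([
  [0,0,0.5,0,0,0],
  [0,0,1,0,0,0],
  [0,0,1.4,0,0,0],
  [0,0,1.4,0,0,0],
])

```text
time_s: 20.58
position: [0.4274, 0.3129, 0.053]
tool_rot: [[0.116, 0.993, 0.001], [0.993, -0.116, 0.001], [0.001, 0.001, -1.0]]
ft_force: [0.1, 0.3, 3.0]
grip_width: 0.025
gripper_force: 45.4
```

jog_arm([
  [0,0,0,0,0,0],
  [0,0,0,0,0,0],
  [0,0,0,0,0,0],
  [0,0,0,0,0,0],
  [0,0,0,0,0,0],
  [0,0,0,0,0,0],
  [0,0,0,0,0,0],
  [0,0,0,0,0,0],
], hand=1)

```text
time_s: 21.25
position: [0.4268, 0.3127, 0.0528]
tool_rot: [[0.116, 0.993, 0.0], [0.993, -0.116, 0.0], [0.0, 0.0, -1.0]]
ft_force: [1.1, 1.8, 0.8]
grip_width: 0.0853
gripper_force: 0.0
```

jog_arm([
  [0,0,-2,0,0,0],
  [0,0,-5,0,0,0],
  [0,0,-9,0,0,0],
  [0,0,-13,0,0,0],
  [0,0,-17,0,0,0],
  [0,0,-20,0,0,0],
  [0,0,-22,0,0,0],
  [0,0,-22,0,0,0],
])

```text
time_s: 21.92
position: [0.4279, 0.3132, 0.2774]
tool_rot: [[0.116, 0.993, 0.008], [0.993, -0.116, 0.003], [0.004, 0.007, -1.0]]
ft_force: [0.2, 0.2, 0.3]
grip_width: 0.0855
gripper_force: 0.0
```

```bash
python3 - <<'E'
from h import *
im,W,o=look("wrist",["clip","jar"],"w8"); ok=im["depth"]>0
c,s=np.cos(np.radians(-6.8)),np.sin(np.radians(-6.8))
L=(W[...,0]-.4948)*c+(W[...,1]-.3047)*s; M=-(W[...,0]-.4948)*s+(W[...,1]-.3047)*c
m=ok&(abs(L+.068)<.04)&(abs(M)<.03)&(W[...,2]>.056)&(W[...,2]<.12)
P=W[m];print(m.sum(),L[m].min(),L[m].max(),M[m].min(),M[m].max(),P[:,2].max())
t=m&(W[...,2]>P[:,2].max()-.008); print(cv2.minAreaRect((np.c_[L[t],M[t]]*1000).astype(np.float32)))
for cam in("scene","top"): look(cam,["jar","pad_top","coder"])
go()
E
```

```text
wrist clip 0.79 [172. 256.] 708 ztop 0.090 topmid [0.4278 0.3128] mean [0.4261 0.3134 0.0884] bb [ 0.404  0.287 -0.   ] [0.455 0.327 0.092]
wrist jar 0.8 [112. 338.] 1958 ztop 0.110 topmid [0.5332 0.3783] mean [0.5329 0.3786 0.1088] bb [0.505 0.355 0.02 ] [0.561 0.406 0.111]
wrist jar 0.79 [173. 333.] 1876 ztop 0.110 topmid [0.5247 0.3015] mean [0.5241 0.3023 0.1088] bb [ 0.498  0.247 -0.001] [0.588 0.326 0.111]
wrist jar 0.74 [225. 323.] 1646 ztop 0.112 topmid [0.5055 0.2604] mean [0.5131 0.2282 0.1108] bb [0.471 0.173 0.   ] [0.576 0.318 0.293]
685 -0.09003004645698472 -0.0451412450058862 -0.014165946253965889 0.013821519352282055 0.09169464363410734
((-67.58558654785156, 0.07306766510009766), (44.8897590637207, 23.559898376464844), 0.0026604069862514734)
scene jar 0.85 [224. 333.] 884 ztop 0.111 topmid [0.5167 0.225 ] mean [0.5187 0.2257 0.1093] bb [ 0.357  0.132 -0.002] [0.545 0.249 0.111]
scene jar 0.81 [262. 402.] 1140 ztop 0.108 topmid [0.5348 0.379 ] mean [0.5379 0.3795 0.1071] bb [0.506 0.348 0.029] [0.56  0.403 0.11 ]
scene jar 0.58 [243. 364.] 959 ztop 0.109 topmid [0.5251
[... 788 characters left out ...]

top jar 0.58 [186. 149.] 569 ztop 0.109 topmid [0.5243 0.2997] mean [0.5239 0.2995 0.1064] bb [0.5   0.273 0.017] [0.553 0.345 0.11 ]
top pad_top 0.86 [156. 425.] 313 ztop 0.063 topmid [ 0.5883 -0.3254] mean [ 0.593  -0.3373  0.061 ] bb [ 0.556 -0.358  0.055] [ 0.62  -0.293  0.125]
top coder 0.93 [157. 416.] 2775 ztop 0.123 topmid [ 0.5888 -0.328 ] mean [ 0.5901 -0.3276  0.1223] bb [ 0.52  -0.437 -0.004] [ 0.659 -0.262  0.127]
top coder 0.49 [140. 316.] 911 ztop 0.058 topmid [ 0.6368 -0.0987] mean [ 0.6362 -0.0991  0.0581] bb [ 0.591 -0.146 -0.001] [ 0.68  -0.05   0.062]
t 22.47 p [0.4268 0.3127 0.2724] yaw -6.66 tilt [-0.0007 -0.0003] w 0.0855 F [-0.2 -0.3 -1.3] q [23. 18. 73. -0. 89. 30.]
```

View pics/w8.png

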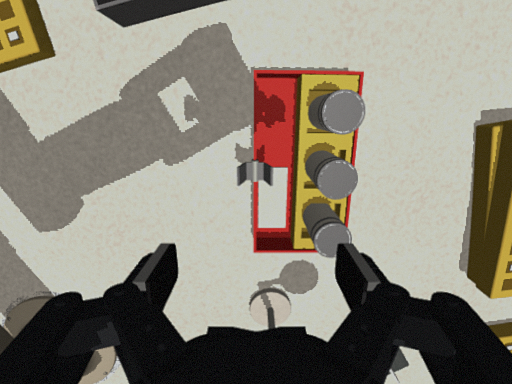

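The clip sits square astride the front rim at (172,256), with its tips about 21 mm below the rim. All three jars stand in their pockets and the plate is up again, so I'm handing in.

```bash
python3 -c "
from rig import env
print(env.close_job())"
```

```text
the job is handed in; nothing more can be done
None
```

The job is handed in, with no verdict returned: the jar was pressed fully down on the coder for over a second and stands released in the empty pocket, and the clip grips the tub's front rim about 21 mm down.

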